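# Refit the round glass of the hand mirror

### The job

Push the loose round mirror glass along the brown pine block and over the edge of the grey mirror frame until it drops fully home in its round recess, then push the red post of the brass clip round so that the clip swings over the glass as far as it will go. Nothing is to be picked up: do not lift the glass or tip it up, and leave everything else on the bench where it is.

Things in the scene. Friction and masses are not known exactly. Their poses are not given: they have to be found in the camera images.
- mirror: Fixed grey hand mirror frame on its back plus a brown pine block, one body. Origin: on the bench under the recess centre; axes u (x), v (y), z up; u points roughly to the robot's right. Frame head u, v -65..65 mm; handle u 65..188 mm, 40 mm wide, 17 mm high. Round recess: 95 mm across, 7 mm deep, flat floor.
- block_top (a point): Centre of the pine block's top. The block butts against the frame head: 180 mm along u, 150 mm along v. The tops of block and frame head form one level face 20 mm above the bench.
- seat (a point): Centre of the recess floor, 7 mm below the flat top of frame and block. Where the middle of the glass's underside belongs.
- glass: Loose round mirror glass, flat disc, dark edge, pale blue face up: 90 mm across, 8 mm thick, about 110 g. Origin: centre of underside. Starts flat on the block, 115 to 185 mm from the recess centre. Slides level until its centre is some 15 mm from the recess centre, then tips in and drops. Once home it stands 1 mm above the frame with 2.5 mm play all round.
- clip (a joint): Angle (rad) of the brass clip about its vertical pivot. 0 = fully open, the arm out over the frame's side (towards -u -v); clockwise seen from above to 1.57 = closed at its stop, the arm pointing at the recess centre over the glass. Starts at 0 to 0.45, stays where left (about 1 N at the post). Arm 12 mm wide, 42 mm long, 3 to 7 mm above the frame's top.
- clip_post (a point): Centre of the top of the red post that stands on the clip's arm: 12 mm in diameter, 20 mm tall, its foot 7 mm and its top 27 mm above the frame's flat top; 34 mm from the pivot.
- clip_pivot (a point): The clip's pivot axis at the height of the frame's flat top, at u = 52, v = -52 mm.
- clipper: Loose chrome hair clipper, about 155 x 46 x 36 mm, lying on the bench; origin under its middle. Leave alone.
- comb_a: Loose orange guard comb, 52 x 46 x 18 mm, on the bench to the robot's left; origin on its underside. Leave alone.
- comb_b: Loose orange guard comb, 52 x 46 x 18 mm, on the bench beyond the mirror; origin on its underside. Leave alone.
- oil: Small upright yellow oil bottle, 36 mm in diameter, 95 mm tall, beyond the mirror; origin under its centre. Leave alone.
- brush: Loose brush, 190 mm long, lying on the bench to the robot's right; origin on its underside. Leave alone.
There are look-alikes about, which are no part of the job. Of the things that look like the glass, the smallest one is meant.

How it is judged:
On the way, in this order (a step that is already met when the one before it is completed fails the run):
1. the glass lies fully home in the recess while the clip is still open (horizontal distance between glass and seat below 0.004 m and z of glass in the frame of seat below 0.002 m and angle between glass's own z axis and vertical below 0.035 rad and value of joint clip below 0.9 rad), for 0.2 s.
2. the clip is swung over the glass (value of joint clip above 1.3 rad), for 0.2 s.
At the end, for the whole second after the job is handed in: The glass lies at rest flat on the recess floor (middle within 4 mm of the recess centre, less than 2 mm above the floor, tilted less than 2 degrees) and the clip stands over it, turned past 1.3 rad (its stop is at 1.57) (horizontal distance between glass and seat below 0.004 m and z of glass in the frame of seat below 0.002 m and angle between glass's own z axis and vertical below 0.035 rad and linear speed of glass below 0.02 m/s and value of joint clip above 1.3 rad); the robot touches nothing.
It fails at once if the glass is lifted (more than 12 mm above the flat top) (z of glass in the frame of seat above 0.019 m).
It fails at once if the glass falls off the block (z of glass in the frame of seat below -0.005 m).
It fails at once if the glass is tipped up (more than 20 degrees) (angle between glass's own z axis and vertical above 0.35 rad).
It fails at once if the clip is swung over before the glass is home (value of joint clip above 1.3 rad and z of glass in the frame of seat above 0.0045 m).
It fails at once if a bystander is disturbed (moved more than 25 mm) (distance of any of clipper, comb_a, comb_b, oil, brush from where it was at the start of the episode above 0.025 m).
It also fails if it takes over 56 s, if anything falls off the work surface, if the arm or the gripper's body presses on something with over 40 N, if the wrist force passes 120 N, or if a joint passes its speed limit or range.

### The arm

A 6-joint arm with a two-finger parallel gripper is mounted at the origin on the work surface. World frame = base frame: x ahead of the robot, y to its left, z up, the work surface at z = 0. Lengths are in m, angles in rad, forces in N, time in s.
With the tool pointing down it reaches from about 0.325 to 0.875 m from the base axis. Payload 4.4 kg.
Tool frame: the origin (TCP) lies midway between the tips of the shut fingers; the grasp point (between the pads) lies 19 mm behind it; z points along the fingers, y is the direction in which the jaws open and shut (so a half turn about z gives the same grasp; the last joint's range is limited). The gripper opens to 85 mm and grips with 20 to 120 N. Pads are 22 mm wide; open, the fingers measure 114 mm over their backs; the gripper's body (76 mm by 85 mm) begins 54 mm behind the grasp point. The pads swing forward as they close: fully open they stand 13 mm farther back than shut.
Start: joints at [0.996, 0.207, 1.542, -0, 1.393, -0.15], TCP at [0.237, 0.524, 0.231] pointing down, gripper open.
Joint ranges: [-2.73, 2.73], [-0.86, 2.22], [0.23, 2.46], [-1.11, 4.25], [0.08, 2.63], [-2.82, 2.82]. Speed limits (rad/s): [2.79, 2.79, 3.14, 3.14, 3.14, 3.14].

### API

Orientations are given as a unit quaternion [x, y, z, w].
In Python, from bench import sensors, imaging, manip gives the robot as it stands.
- The arm moves only by the tool apply_moves, never from a script. Its argument "plan" is text: rows parted by semicolons, each of 5 numbers parted by spaces: the finger opening in mm, from 0 to 85.4, then the shift along the world's x, y, z in mm, then the turn about the world's z in rad. A call has exactly 8 rows; each row shifts and turns the commanded pose from where the row before left it; what a row does not reach is not made up. A row lasts 1/8 s, in which the tool goes at most 62.5 mm and 10.7 degrees, less where a joint would pass 70% of its speed; a pose out of reach is approached as far as the arm can. A call with a gripper value outside its range is refused whole. The fingers move at their own pace and stop on an object; "grip_force" is the grip in N (left out, the last holds). Time passes only in rows, so rows that do not move let the fingers close, or fill a call up. It gives the time, the measured TCP pose, the force and the opening at its end, in the units of the state.
- sensors.sense(): the state, without advancing time (a new reading comes with each control period).
- imaging.snapshot(name): name is "side" or "top"; returns the picture (384x512x3 uint8, blue, green, red); there is no depth.
- imaging.camera_params(name): a dict with "fov_y" (degrees; the focal length in pixels is half the picture's height over the tangent of half this angle, whatever the lens; pixels are square), "cx", "cy" (the principal point, pixels), "extrinsics" (4x4, takes a point from camera to world coordinates). Camera axes: x right, y down, z forward; pixel columns grow to the right and rows downward; lengths in m; the calibration is good to about 2 mm. A picture is of the moment at which its call begins. camera_params takes no time and is no camera call.
- manip.job_done(): hands the job in, once; it reports no verdict.
The state is a dict: "clock": time; "q": joint angles; "dq": joint speeds; "joint_efforts": joint torques, N m; "ee_pos": TCP position; "tool_rot": TCP orientation; "contact_force": force on the tool from outside, world axes, zero at the start; "torque": the same for the moment, N m; "opening": finger opening in m.
Only numpy, scipy, OpenCV 4.12 (cv2) and the standard library are available. Lean on these libraries where they do the work, as an engineer would, in place of code of your own. Each camera call takes 0.05 s, during which the arm holds its last target.

## Working session

There is one attempt and no reset: what is moved stays moved. The work goes in short steps, Python scripts to look and compute and a tool call to move; the robot and the scene stay as the last step left them, time stands still between calls to the robot, and variables do not carry over. Pictures are saved under pics/ and viewed, and the job is handed in when it is done.

Besides the shell and the picture viewer there is one more tool, called after ">>>" in YAML: its name, and indented under it one key for each argument. apply_moves: Moves the arm, as the interface text tells. Its arguments: {"type":"object","properties":{"plan":{"type":"string"},"grip_force":{"type":"number"}},"required":["plan"]}

```bash
mkdir -p pics; ls; python3 - <<'E'
from bench import sensors, imaging, manip
import cv2, numpy as np
np.set_printoptions(precision=4,suppress=True)
for n in("side","top"):
    im=imaging.snapshot(n); cv2.imwrite(f"pics/{n}0.png",im)
    p=imaging.camera_params(n); print(n,p)
s=sensors.sense(); print(s)
E
```

```text
pics
side {'fov_y': 49.07713761416744, 'cx': 258.24698744423404, 'cy': 184.02055252130185, 'extrinsics': array([[ 0.7449, -0.4776,  0.4659, -0.0269],
       [-0.6672, -0.5402,  0.5129, -0.6568],
       [ 0.0067, -0.6929, -0.721 ,  0.9799],
       [ 0.    ,  0.    ,  0.    ,  1.    ]])}
top {'fov_y': 45.84435887411129, 'cx': 251.67423620090668, 'cy': 193.2021084331703, 'extrinsics': array([[ 0.0206, -0.9978,  0.0634,  0.5028],
       [-0.9997, -0.0198,  0.0134, -0.0245],
       [-0.0121, -0.0636, -0.9979,  1.4483],
       [ 0.    ,  0.    ,  0.    ,  1.    ]])}
{'clock': 0.1, 'q': array([ 0.9955,  0.2074,  1.5428,  0.    ,  1.3935, -0.1505]), 'dq': array([ 0.0003, -0.0018, -0.0026, -0.001 , -0.0022, -0.0004]), 'joint_efforts': array([ -0.0007, -38.4089, -29.2547,  -0.0002,   0.0048,  -0.    ]), 'ee_pos': array([0.2366, 0.5233, 0.2302]), 'tool_rot': array([ 0.2108,  0.9775, -0.001 , -0.0004]), 'contact_force': array([-0.0624, -0.0632, -0.3903]), 'torque': array([-0.0172,  0.0229,  0.0254]), 'opening': 0.08545364699544268}
```

View pics/top0.png

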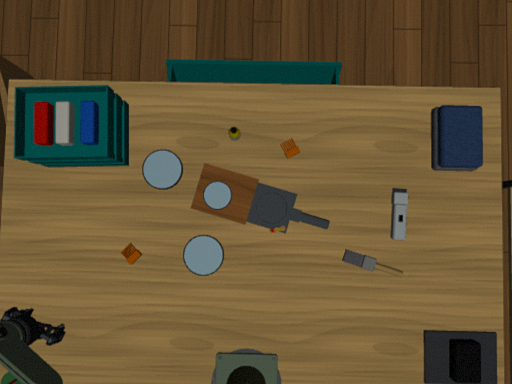

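View pics/side0.png

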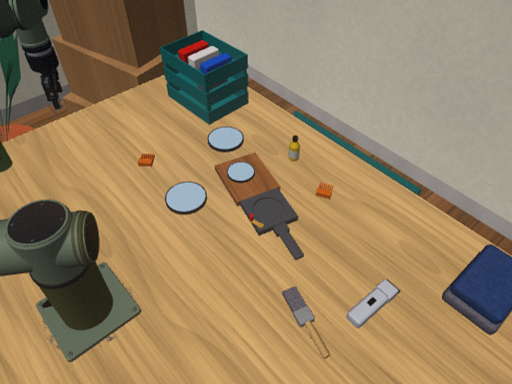

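```bash
cat > h.py <<'E'
import cv2, numpy as np
from bench import imaging
np.set_printoptions(precision=4,suppress=True)
P={n:imaging.camera_params(n) for n in("side","top")}
def ray(n,uv):
    p=P[n]; f=192/np.tan(np.radians(p["fov_y"]/2)); E=p["extrinsics"]
    uv=np.atleast_2d(uv).astype(float)
    d=np.c_[(uv[:,0]-p["cx"])/f,(uv[:,1]-p["cy"])/f,np.ones(len(uv))]@E[:3,:3].T
    return E[:3,3],d
def onplane(n,uv,z):
    o,d=ray(n,uv); return (o+d*((z-o[2])/d[:,2])[:,None])[:,:2]
def proj(n,X):
    p=P[n]; f=192/np.tan(np.radians(p["fov_y"]/2)); E=p["extrinsics"]
    c=(np.atleast_2d(X)-E[:3,3])@E[:3,:3]
    return np.c_[c[:,0]/c[:,2]*f+p["cx"],c[:,1]/c[:,2]*f+p["cy"]]
def tri(uvt,uvs):
    o1,d1=ray("top",uvt);o2,d2=ray("side",uvs)
    d1=d1[0];d2=d2[0]
    A=np.c_[d1,-d2]; t=np.linalg.lstsq(A,o2-o1,rcond=None)[0]
    a=o1+d1*t[0];b=o2+d2*t[1]; return (a+b)/2,np.linalg.norm(a-b)
E
python3 - <<'E'
import cv2
a=cv2.imread("pics/top0.png")[150:250,180:340]; cv2.imwrite("pics/topc.png",cv2.resize(a,None,fx=5,fy=5,interpolation=cv2.INTER_CUBIC))
a=cv2.imread("pics/side0.png")[145:265,205:315]; cv2.imwrite("pics/sidec.png",cv2.resize(a,None,fx=5,fy=5,interpolation=cv2.INTER_CUBIC))
E
```

```text
(no output)
```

View pics/topc.png

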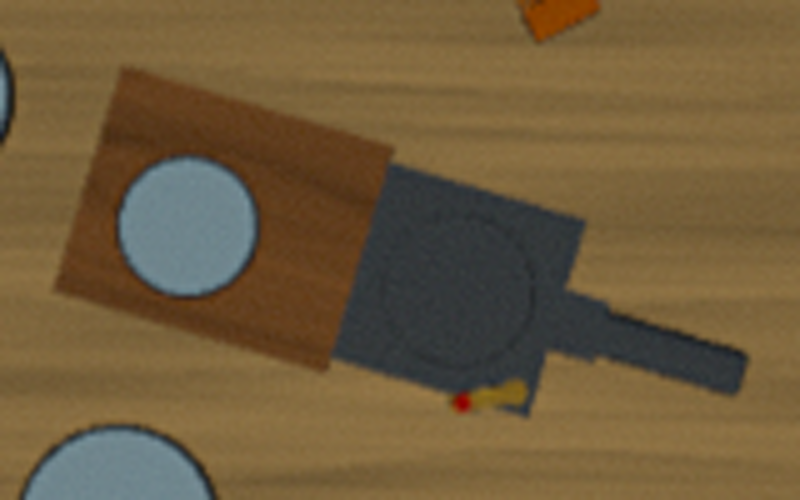

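View pics/sidec.png

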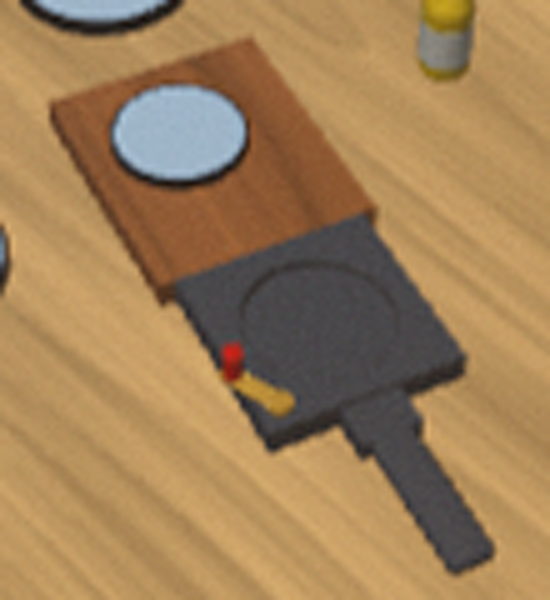

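```bash
cat > m.py <<'E'
from h import *
def biggest(m,roi):
    x0,y0,x1,y1=roi; k=np.zeros_like(m); k[y0:y1,x0:x1]=m[y0:y1,x0:x1]
    c=max(cv2.findContours(k,cv2.RETR_EXTERNAL,cv2.CHAIN_APPROX_NONE)[0],key=cv2.contourArea); return c
def disc(im,n,roi,z):
    hsv=cv2.cvtColor(im,cv2.COLOR_BGR2HSV)
    m=((hsv[...,0]>90)&(hsv[...,0]<120)&(hsv[...,2]>110)&(hsv[...,1]>35)).astype(np.uint8)
    c=biggest(m,roi)
    w=onplane(n,c[:,0,:],z).astype(np.float32)
    (x,y),(a,b),_=cv2.fitEllipse(w*1000); return np.array([x,y,a,b])
E
python3 - <<'E'
from m import *
T=cv2.imread("pics/top0.png");S=cv2.imread("pics/side0.png")
print("glass",disc(T,"top",(190,170,250,220),.028),disc(S,"side",(215,150,265,190),.028))
cT=np.array([[122,67],[393,150],[328,370],[54,291],[393,165],[584,220],[528,415],[332,357]])/5+[180,150]
# cubic resize offset
cT-=0.4
w=onplane("top",cT,.020)*1000; print(w)
cS=np.array([[252,38],[375,212],[165,290],[50,103],[375,218],[465,357],[270,440],[178,288]])/5+[205,145]-.4
w2=onplane("side",cS,.020)*1000; print(w2)
for W in(w,w2):
    d=W[1]-W[0]; d2=W[2]-W[3]; print("lens",np.linalg.norm(d),np.linalg.norm(d2),np.linalg.norm(W[5]-W[4]),np.linalg.norm(W[6]-W[7]), "ang",[np.arctan2(*v[::-1]) for v in (d,d2,W[5]-W[4],W[6]-W[7])],"head c",W[4:].mean(0),"block c",W[:4].mean(0))
for im,n in((T,"top"),(S,"side")):
    h=cv2.cvtColor(im,cv2.COLOR_BGR2HSV)
    m=(((h[...,0]<6)|(h[...,0]>174))&(h[...,1]>150)&(h[...,2]>80)).astype(np.uint8)
    x0,y0,x1,y1=(260,215,290,240) if n=="top" else (240,205,270,230)
    ys,xs=np.nonzero(m[y0:y1,x0:x1]); print(n,"red",xs.mean()+x0,ys.mean()+y0,len(xs),"range",xs.min()+x0,xs.max()+x0,ys.min()+y0,ys.max()+y0)
    print(onplane(n,[[xs.mean()+x0,ys.mean()+y0]],.037)*1000)
print("recess ellipse c",onplane("top",np.array([[459,290]])/5+[179.6,149.6],.02)*1000)
E
```

```text
glass [585.6265 103.1915  81.0271  81.333 ] [584.0244 102.732   82.4334  83.1717]
[[ 686.467   147.7602]
 [ 636.9885  -25.0343]
 [ 497.5383   13.0415]
 [ 543.6432  186.7923]
 [ 627.4834  -25.2212]
 [ 595.0821 -146.1396]
 [ 472.0002 -112.8561]
 [ 505.7356   10.7039]]
[[ 685.5514  145.4902]
 [ 635.0044  -28.2286]
 [ 494.2228    9.1972]
 [ 542.8421  185.721 ]
 [ 631.4081  -31.9702]
 [ 593.0398 -148.5477]
 [ 466.0351 -117.711 ]
 [ 501.1727    5.2049]]
lens 179.73894198938905 179.76377543352126 125.18423363280223 128.08257389243835 ang [np.float64(-1.8496769582352843), np.float64(-1.8301695676401544), np.float64(-1.832606081810655), np.float64(-1.837328484669556)] head c [550.0753 -68.3782] block c [591.1593  80.6399]
lens 180.92323073436546 183.0968912607107 122.72912980878368 127.83961274053756 ang [np.float64(-1.85394877471331), np.float64(-1.8395594128523265), np.float64(-1.8887523076443056), np.float64(-1.8492377434908296)] head c [547.9139 -73.256 ] block c [589.4052  78.0449]
top red 272.1666666666667 230.16666666666666 6 range 271 273 229 231
[[479.0354 -71.3612]]
side red 250.88 216.68 25 range 249 253 214 220
[[478.9758 -69.6393]]
recess ellipse c [[549.4225 -68.2652]]
```

>>> apply_moves:
  plan: "40 22.5 -22.75 -5 -0.084;40 22.5 -22.75 -5 -0.084;40 22.5 -22.75 -5 -0.084;40 22.5 -22.75 -5 -0.084;40 22.5 -22.75 -5 -0.084;40 22.5 -22.75 -5 -0.084;40 22.5 -22.75 -5 -0.084;40 22.5 -22.75 -5 -0.084"

```text
clock: 1.1
ee_pos: [0.4173, 0.3409, 0.1906]
tool_rot: [0.522, 0.853, -0.0, -0.0]
contact_force: [-0.0, -0.7, 0.8]
opening: 0.0403
```

>>> apply_moves:
  plan: "40 22.5 -22.75 -10 -0.084;40 22.5 -22.75 -10 -0.084;40 22.5 -22.75 -10 -0.084;40 22.5 -22.75 -10 -0.084;40 22.5 -22.75 -10 -0.084;40 22.5 -22.75 -10 -0.084;40 22.5 -22.75 -10 -0.085;40 22.5 -22.75 -10 -0.085"

```text
clock: 2.1
ee_pos: [0.5972, 0.159, 0.1103]
tool_rot: [0.775, 0.632, -0.0, -0.0]
contact_force: [0.3, -0.2, 0.2]
opening: 0.0401
```

>>> apply_moves:
  plan: "40 0 0 -8 0;40 0 0 -8 0;40 0 0 -8 0;40 0 0 -6 0;40 0 0 -4 0;40 0 0 -2 0;40 0 0 0 0;40 0 0 0 0"

```text
clock: 3.1
ee_pos: [0.5973, 0.1599, 0.0756]
tool_rot: [0.774, 0.633, 0.0, 0.0]
contact_force: [-0.3, -0.2, 0.8]
opening: 0.0403
```

```bash
python3 - <<'E'
from m import *
from bench import sensors
T=imaging.snapshot("top");S=imaging.snapshot("side")
t=cv2.resize(T[150:250,160:320],None,fx=4,fy=4,interpolation=cv2.INTER_CUBIC);s=cv2.resize(S[90:240,200:310],None,fx=4,fy=4,interpolation=cv2.INTER_CUBIC)
cv2.imwrite("pics/a_t.png",t);cv2.imwrite("pics/a_s.png",s)
print(sensors.sense())
E
```

```text
{'clock': 3.2, 'q': array([0.1217, 0.4577, 1.5563, 0.    , 1.127 , 0.3218]), 'dq': array([-0.0018,  0.0018, -0.0011,  0.0015,  0.0006, -0.001 ]), 'joint_efforts': array([  0.016 , -44.8243, -25.2244,   0.0008,   0.    ,  -0.    ]), 'ee_pos': array([0.5973, 0.1599, 0.0756]), 'tool_rot': array([0.7742, 0.6329, 0.0003, 0.0002]), 'contact_force': array([-0.2949, -0.058 ,  0.2481]), 'torque': array([ 0.0091, -0.0271,  0.0357]), 'opening': 0.040234588199649673}
```

View pics/a_t.png

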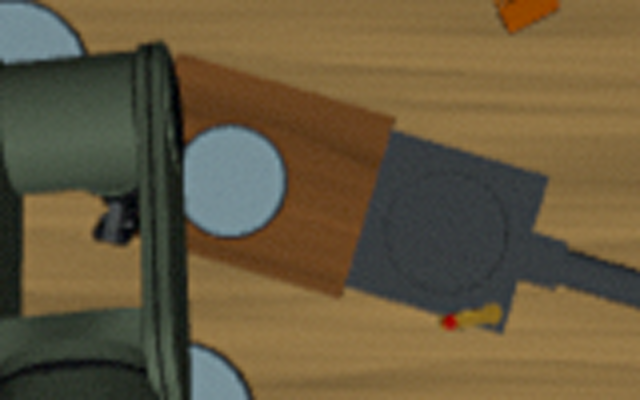

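View pics/a_s.png

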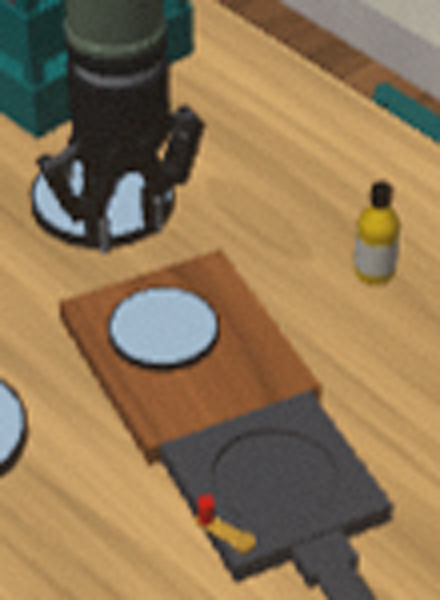

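>>> apply_moves:
  plan: "40 0 0 -10 0;40 0 0 -10 0;40 0 0 -10 0;40 0 0 -10 0;40 0 0 -6 0;40 0 0 -3 0;40 0 0 0 0;40 0 0 0 0"

```text
clock: 4.2
ee_pos: [0.5974, 0.16, 0.0267]
tool_rot: [0.774, 0.633, 0.0, 0.0]
contact_force: [-0.3, 0.1, 0.8]
opening: 0.0398
```

```bash
python3 - <<'E'
from m import *
from bench import sensors
S=imaging.snapshot("side")
st=sensors.sense();e=st['ee_pos'];print(e,st['contact_force'])
y=np.array([np.cos(-.2),np.sin(-.2),0]);d=np.array([np.sin(-.2),-np.cos(-.2),0])
s=cv2.resize(S[110:200,190:290],None,fx=6,fy=6,interpolation=cv2.INTER_CUBIC)
for k in(-1,1):
  for z in (0,.006):
    q=proj("side",e+k*.027*y+[0,0,z])[0]; print(q)
    cv2.circle(s,tuple(int(v) for v in (q-[190,110])*6+3),3,(0,255,0) if z else (255,0,255),-1)
cv2.imwrite("pics/b_s.png",s)
E
```

```text
[0.5974 0.1599 0.0268] [-0.1352 -0.2759 -0.0226]
[225.0182 163.0161]
[224.9265 161.6863]
[239.3977 157.4773]
[239.3516 156.1486]
```

View pics/b_s.png

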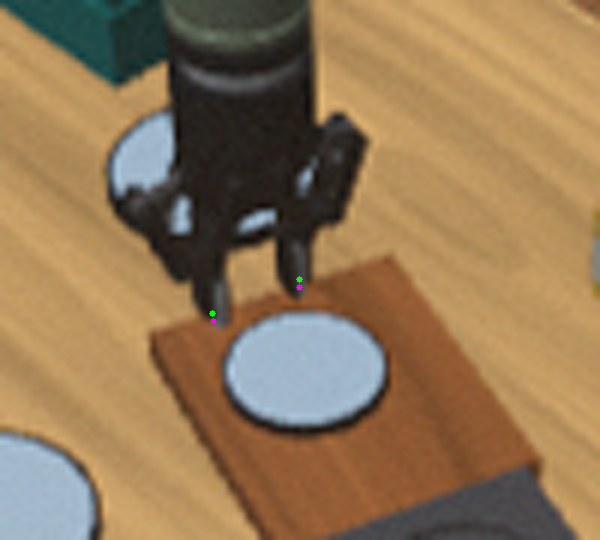

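>>> apply_moves:
  plan: "40 0 0 -0.7 0;40 0 0 -0.7 0;40 0 0 -0.7 0;40 0 0 -0.7 0;40 0 0 -0.7 0;40 0 0 -0.7 0;40 0 0 0 0;40 0 0 0 0"

```text
clock: 5.25
ee_pos: [0.597, 0.1599, 0.0221]
tool_rot: [0.774, 0.633, 0.0, 0.0]
contact_force: [-0.0, -0.3, 0.5]
opening: 0.0401
```

>>> apply_moves:
  plan: "40 0 0 -0.6 0;40 0 0 -0.6 0;40 0 0 -0.6 0;40 0 0 -0.6 0;40 0 0 -0.6 0;40 0 0 0 0;40 0 0 0 0;40 0 0 0 0"

```text
clock: 6.25
ee_pos: [0.597, 0.1599, 0.0191]
tool_rot: [0.774, 0.633, 0.0, 0.0]
contact_force: [0.6, -0.2, 0.5]
opening: 0.0396
```

>>> apply_moves:
  plan: "40 0 0 -0.5 0;40 0 0 -0.5 0;40 0 0 -0.5 0;40 0 0 -0.5 0;40 0 0 -0.5 0;40 0 0 0 0;40 0 0 0 0;40 0 0 0 0"

```text
clock: 7.25
ee_pos: [0.5971, 0.1599, 0.0185]
tool_rot: [0.774, 0.633, -0.0, 0.0]
contact_force: [-4.4, -1.0, 11.5]
opening: 0.04
```

>>> apply_moves:
  plan: "40 0 0 2.2 0;40 0 0 2 0;40 -0.8 -3.9 0 0;40 -0.8 -3.9 0 0;40 -0.8 -3.9 0 0;40 -1.2 -5.9 0 0;40 -1.2 -5.9 0 0;40 0 0 0 0"

```text
clock: 8.25
ee_pos: [0.5921, 0.1357, 0.0208]
tool_rot: [0.774, 0.633, -0.0, -0.0]
contact_force: [-0.1, 0.6, -0.2]
opening: 0.0402
```

```bash
cat > look.py <<'E'
import sys
from m import *
from bench import sensors
S=imaging.snapshot("side");st=sensors.sense();print(st['ee_pos'],st['contact_force'])
k=sys.argv[1]
s=cv2.resize(S[130:250,200:310],None,fx=5,fy=5,interpolation=cv2.INTER_CUBIC);cv2.imwrite(f"pics/{k}.png",s)
hsv=cv2.cvtColor(S,cv2.COLOR_BGR2HSV)
g=disc(S,"side",(215,154,275,225),.028);print("glass",g,"to seat",np.array([549.8,-68.8])-g[:2])
E
python3 look.py c
```

```text
[0.5922 0.136  0.0208] [ 0.2272 -0.1308  0.8975]
glass [579.7672  84.82    82.5301  82.9586] to seat [ -29.9672 -153.62  ]
```

View pics/c.png

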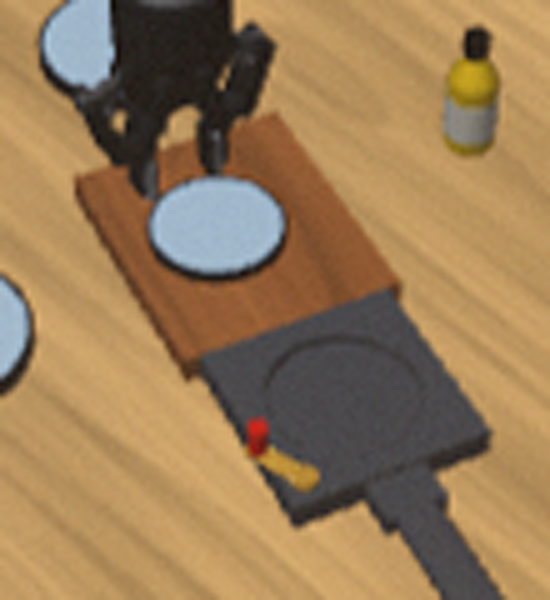

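>>> apply_moves:
  plan: "40 -1.6 -7.9 0 0;40 -1.6 -7.9 0 0;40 -1.6 -7.9 0 0;40 -1.6 -7.9 0 0;40 -1.6 -7.9 0 0;40 -1.6 -7.9 0 0;40 -1.6 -7.9 0 0;40 -1.6 -7.9 0 0"

```text
clock: 9.3
ee_pos: [0.5793, 0.0727, 0.0208]
tool_rot: [0.774, 0.633, 0.0, -0.0]
contact_force: [0.9, 0.7, -0.5]
opening: 0.0405
```

>>> apply_moves:
  plan: "40 -1.6 -7.9 0 0;40 -1.6 -7.9 0 0;40 -1.6 -7.9 0 0;40 -1.6 -7.9 0 0;40 -1.6 -7.9 0 0;40 -1.2 -5.9 0 0;40 -0.8 -3.9 0 0;40 0 0 0 0"

```text
clock: 10.3
ee_pos: [0.5693, 0.0235, 0.0207]
tool_rot: [0.774, 0.633, -0.0, 0.0]
contact_force: [-0.1, -1.1, 0.5]
opening: 0.04
```

```bash
python3 look.py d
```

```text
[0.5692 0.0237 0.0207] [-0.4022 -0.1345 -0.4737]
glass [557.6586 -26.8403  82.0322  83.1456] to seat [ -7.8586 -41.9597]
```

View pics/d.png

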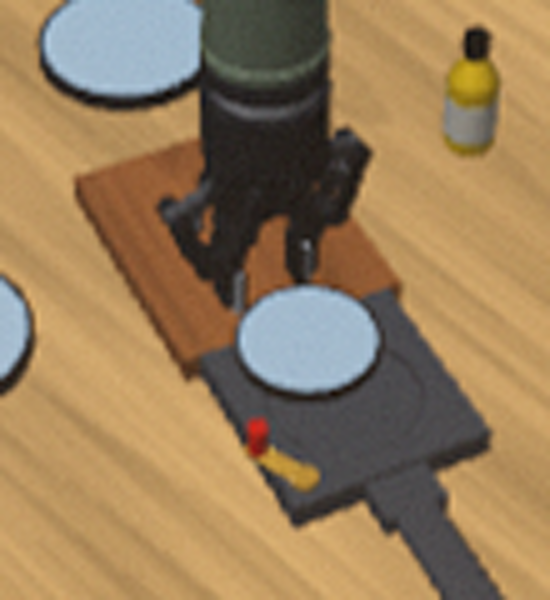

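>>> apply_moves:
  plan: "40 -0.8 -3.9 0 0;40 -0.8 -3.9 0 0;40 -0.8 -3.9 0 0;40 -0.8 -3.9 0 0;40 -0.8 -3.9 0 0;40 -0.6 -3 0 0;40 -0.6 -3 0 0;40 0 0 0 0"

```text
clock: 11.35
ee_pos: [0.5642, -0.0019, 0.0208]
tool_rot: [0.774, 0.633, -0.0, 0.0]
contact_force: [0.3, 0.5, -0.1]
opening: 0.04
```

```bash
python3 look.py e
```

```text
[ 0.5642 -0.0018  0.0208] [-0.1006 -0.2141 -0.9691]
glass [549.1389 -49.4993  71.0588  92.4519] to seat [  0.6611 -19.3007]
```

View pics/e.png

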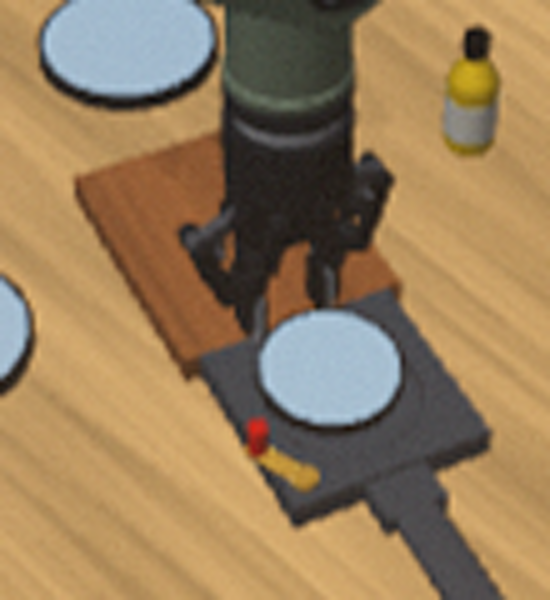

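>>> apply_moves:
  plan: "40 -0.4 -2 0 0;40 -0.4 -2 0 0;40 -0.4 -2 0 0;40 -0.4 -2 0 0;40 -0.4 -2 0 0;40 -0.4 -2 0 0;40 -0.4 -2 0 0;40 0 0 0 0"

```text
clock: 12.4
ee_pos: [0.5614, -0.0158, 0.0208]
tool_rot: [0.774, 0.633, -0.0, 0.0]
contact_force: [-0.0, 0.2, 0.7]
opening: 0.0401
```

```bash
python3 look.py f
```

```text
[ 0.5614 -0.0158  0.0208] [0.2636 0.541  0.3508]
glass [542.0559 -62.3723  64.0907  93.7547] to seat [ 7.7441 -6.4277]
```

View pics/f.png

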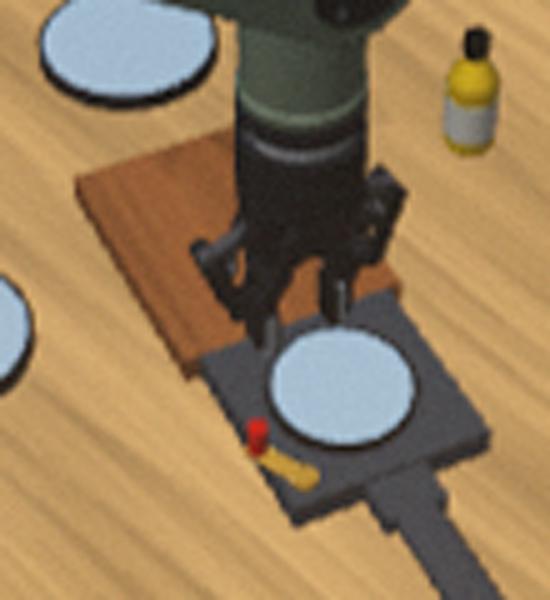

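```bash
sed -i 's/(215,154,275,225)/(240,170,300,232)/' look.py; python3 look.py f2; python3 - <<'E'
from m import *
T=imaging.snapshot("top"); cv2.imwrite("pics/f_t.png",cv2.resize(T[150:250,200:320],None,fx=5,fy=5,interpolation=cv2.INTER_CUBIC))
S=imaging.snapshot("side")
for z in(.021,.028): print(z,disc(S,"side",(240,170,300,232),z))
E
```

```text
[ 0.5614 -0.0157  0.0208] [-0.2051 -0.1053  0.1026]
glass [547.612  -68.111   82.9339  89.3307] to seat [ 2.188 -0.689]
0.021 [551.8821 -63.7374  83.7093  90.1012]
0.028 [547.6571 -68.067   83.0983  89.4434]
```

View pics/f_t.png

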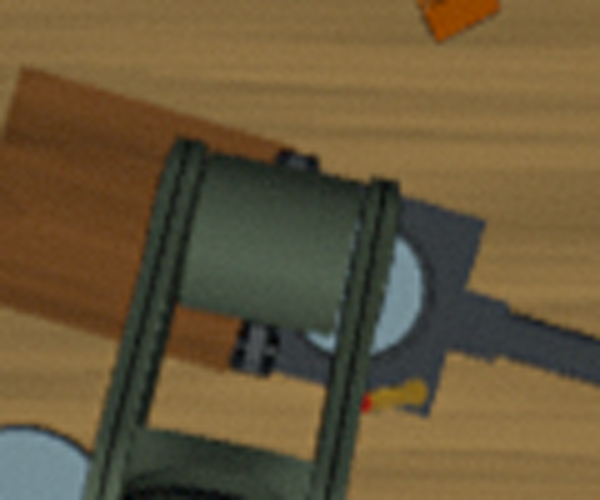

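>>> apply_moves:
  plan: "40 -0.2 -1 0 0;40 -0.2 -1 0 0;40 -0.2 -1 0 0;40 -0.2 -1 0 0;40 0 0 0 0;40 0 0 0 0;40 0 0 0 0;40 0 0 0 0"

```text
clock: 13.6
ee_pos: [0.5606, -0.0196, 0.0208]
tool_rot: [0.774, 0.633, 0.0, -0.0]
contact_force: [0.7, 0.5, 0.5]
opening: 0.0399
```

```bash
python3 look.py g
```

```text
[ 0.5606 -0.0196  0.0208] [ 0.0662 -0.3422 -0.1355]
glass [545.9156 -70.4384  83.224   83.8944] to seat [3.8844 1.6384]
```

View pics/g.png

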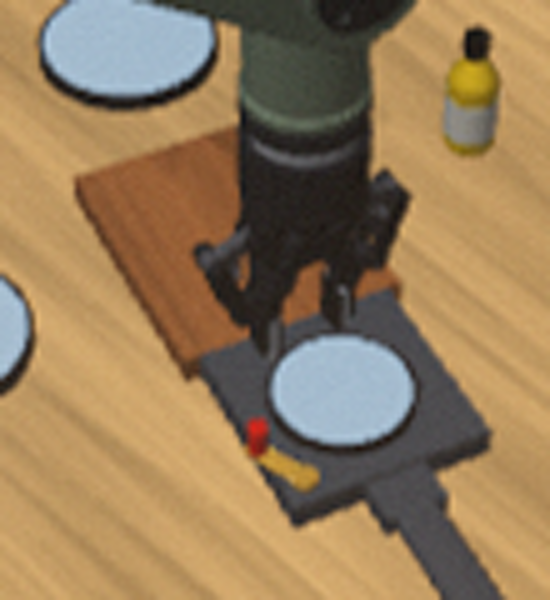

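>>> apply_moves:
  plan: "40 1 5 0 0;40 1 5 1 0;40 0 0 12 0;40 0 0 15 0;40 0 0 15 0;40 0 0 15 0;0 -20 0 10 0.13;0 -20 0 0 0.13"

```text
clock: 14.65
ee_pos: [0.5235, -0.01, 0.0909]
tool_rot: [0.684, 0.729, 0.001, 0.002]
contact_force: [0.8, 0.4, -0.8]
opening: 0.0041
```

>>> apply_moves:
  plan: "0 -20 -3 0 0.15;0 -20 -7 0 0.15;0 -15 -10 0 0.15;0 -11.6 -10 0 0.15;0 0 -10 0 0.15;0 0 -6.3 0 0.15;0 0 0 0 0.15;0 0 0 0 0"

```text
clock: 15.65
ee_pos: [0.4563, -0.0562, 0.0896]
tool_rot: [0.229, 0.973, -0.0, 0.001]
contact_force: [0.1, 0.5, 0.1]
opening: -0.0001
```

```bash
cat > look2.py <<'E'
import sys
from m import *
from bench import sensors
k=sys.argv[1]
S=imaging.snapshot("side");T=imaging.snapshot("top");st=sensors.sense();print(st['clock'],st['q'],st['ee_pos'],st['contact_force'])
s=cv2.resize(S[150:260,220:320],None,fx=5,fy=5,interpolation=cv2.INTER_CUBIC)
t=cv2.resize(T[180:250,220:320],None,fx=5,fy=5,interpolation=cv2.INTER_CUBIC)
cv2.imwrite(f"pics/{k}_s.png",s);cv2.imwrite(f"pics/{k}_t.png",t)
for n,im,r in(("side",S,(240,170,300,232)),("top",T,(245,180,300,235))):
    try: print(n,disc(im,n,r,.021))
    except Exception as e: print(n,e)
E
python3 look2.py h
```

```text
15.75 [-0.3108  0.1385  1.9474  0.      1.0549 -1.4184] [ 0.4562 -0.056   0.0893] [-0.4746  0.339   0.0725]
side [549.951  -66.073   83.8818  84.3079]
top [550.3858 -65.8198  80.6195  81.3583]
```

View pics/h_s.png

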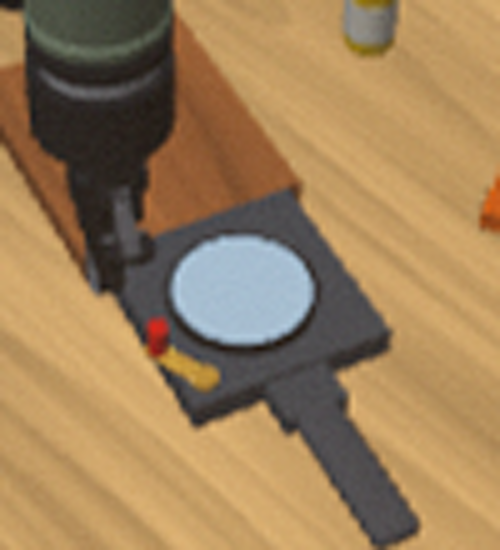

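View pics/h_t.png

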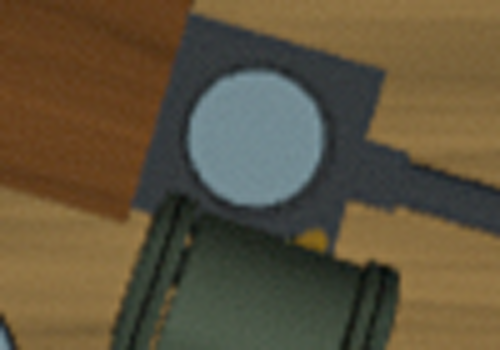

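>>> apply_moves:
  plan: "0 0 0 -10 0;0 0 0 -10 0;0 0 0 -10 0;0 0 0 -10 0;0 0 0 -8 0;0 0 0 -6 0;0 0 0 0 0;0 0 0 0 0"

```text
clock: 16.75
ee_pos: [0.4563, -0.056, 0.035]
tool_rot: [0.228, 0.974, -0.0, 0.0]
contact_force: [-0.5, 0.5, 0.4]
opening: 0.0001
```

```bash
python3 look2.py i
```

```text
16.85 [-0.3108  0.2369  1.9738  0.      0.9299 -1.4207] [ 0.4564 -0.056   0.0352] [-0.2886 -0.8087  0.2221]
side [549.9629 -66.0318  84.0565  84.4745]
top [550.45   -65.7744  80.4354  81.3855]
```

View pics/i_s.png

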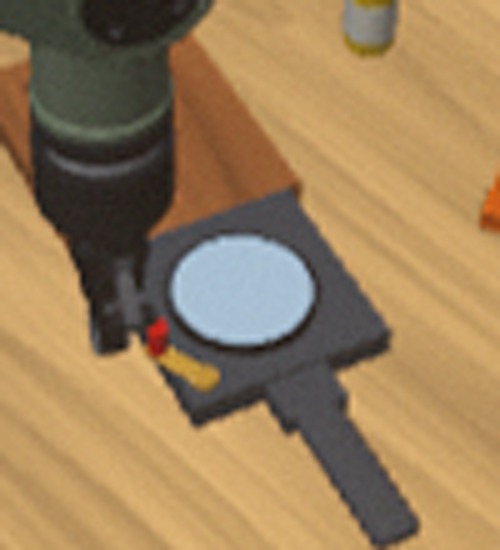

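>>> apply_moves:
  plan: "0 4 -2 0 0;0 4 -2 0 0;0 4 -2 0 0;0 4 -2 0 0;0 4 -2 0 0;0 4 -2 0 0;0 4 -2 0 0;0 0 0 0 0"

```text
clock: 17.85
ee_pos: [0.4851, -0.0708, 0.0351]
tool_rot: [0.228, 0.974, -0.0, 0.001]
contact_force: [-0.4, 0.1, 0.3]
opening: -0.0002
```

```bash
python3 look2.py j
```

```text
17.95 [-0.3212  0.2906  1.9016 -0.0008  0.9471 -1.4306] [ 0.485  -0.0707  0.0352] [-0.92   -0.1655 -0.244 ]
side [555.093  -70.1448  68.4387  88.1153]
top [561.6747 -68.9704  54.5215  87.434 ]
```

View pics/j_s.png

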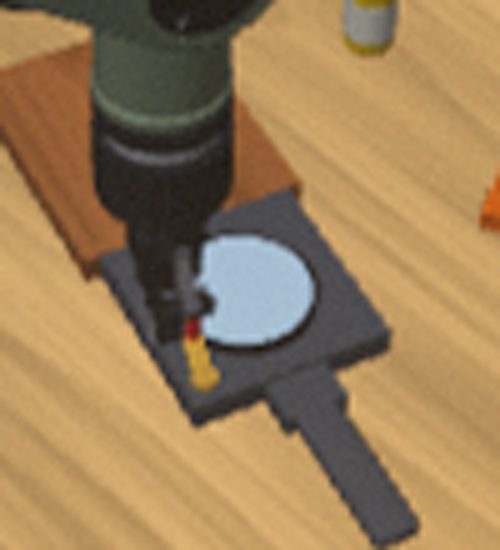

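>>> apply_moves:
  plan: "0 3 -1.4 0 0;0 3 -1.4 0 0;0 3 -1.5 0 0;0 3 -1.5 0 0;0 2.5 -1.5 0 0;0 2 -1.2 0 0;0 0 0 0 0;0 0 0 0 0"

```text
clock: 18.95
ee_pos: [0.5006, -0.0784, 0.0347]
tool_rot: [0.228, 0.974, 0.0, 0.0]
contact_force: [-0.3, 0.1, -0.6]
opening: 0.0001
```

```bash
python3 look2.py k
```

```text
19.05 [-0.3262  0.3217  1.8598  0.0003  0.9598 -1.4364] [ 0.5006 -0.0783  0.0348] [-1.1711 -0.5053 -0.4218]
side [561.1685 -76.6999  50.4017  86.9341]
top [563.8814 -64.5788  51.8571  77.5567]
```

View pics/k_s.png

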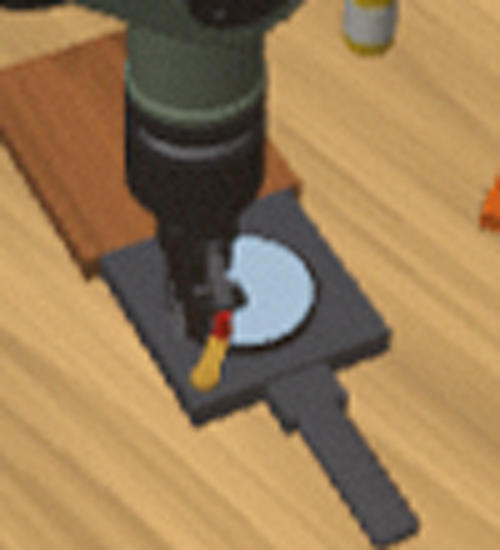

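```bash
cat > post.py <<'E'
from m import *
S=imaging.snapshot("side");h=cv2.cvtColor(S,cv2.COLOR_BGR2HSV)
m=(((h[...,0]<6)|(h[...,0]>174))&(h[...,1]>150)&(h[...,2]>60)).astype(np.uint8)[190:240,240:290]
ys,xs=np.nonzero(m);p=onplane("side",[[xs.mean()+240,ys.mean()+190]],.037)[0]*1000
v=p-[485.9,-105.3];print(len(xs),p,np.linalg.norm(v),"clip",2.09-np.arctan2(v[1],v[0]))
m=((h[...,0]>12)&(h[...,0]<32)&(h[...,1]>140)&(h[...,2]>110)).astype(np.uint8)[190:240,250:300]
E
python3 post.py
```

```text
14 [513.7398 -86.6249] 33.52332578320425 clip 1.4991371556510245
```

>>> apply_moves:
  plan: "0 1 -1 0 0;0 1 -1 0 0;0 1 -1 0 0;0 1 -1 0 0;0 0 0 0 0;0 0 0 0 0;0 0 0 0 0;0 0 0 0 0"

```text
clock: 20.1
ee_pos: [0.5016, -0.0799, 0.0342]
tool_rot: [0.228, 0.974, 0.001, -0.004]
contact_force: [-7.1, 5.9, 6.7]
opening: -0.0002
```

```bash
python3 post.py
```

```text
10 [512.545  -90.4599] 30.498921803328376 clip 1.5818298715967032
```

>>> apply_moves:
  plan: "0 -4 3 0 0;0 -8 4 0 0;0 -9 4 0 0;0 0 0 15 0;0 -10 0 20 0;0 -15 10 20 0;0 -15 25 20 0;0 -10 25 20 0"

```text
clock: 21.15
ee_pos: [0.4336, -0.0112, 0.1316]
tool_rot: [0.229, 0.973, -0.0, 0.001]
contact_force: [0.9, 0.1, 0.2]
opening: -0.0002
```

>>> apply_moves:
  plan: "0 0 35 5 0;0 0 35 5 0;0 0 35 5 0;0 0 35 5 0;0 0 35 0 0;0 0 20 0 0;0 0 0 0 0;0 0 0 0 0"

```text
clock: 22.15
ee_pos: [0.4338, 0.1831, 0.1504]
tool_rot: [0.228, 0.974, -0.0, 0.001]
contact_force: [-0.6, -0.2, 0.8]
opening: -0.0001
```

```bash
python3 look2.py l; python3 post.py; python3 - <<'E'
from m import *
T=imaging.snapshot("top");cv2.imwrite("pics/full.png",T)
E
```

```text
22.25 [ 0.2149  0.0707  1.875  -0.0003  1.1955 -0.8939] [0.4337 0.1828 0.1501] [0.4822 0.1117 0.1726]
side [552.1521 -65.624   78.9423  85.3045]
top [551.265  -65.237   77.915   82.2785]
19 [514.9854 -86.494 ] 34.63562145616798 clip 1.5160345974384009
```

View pics/l_s.png

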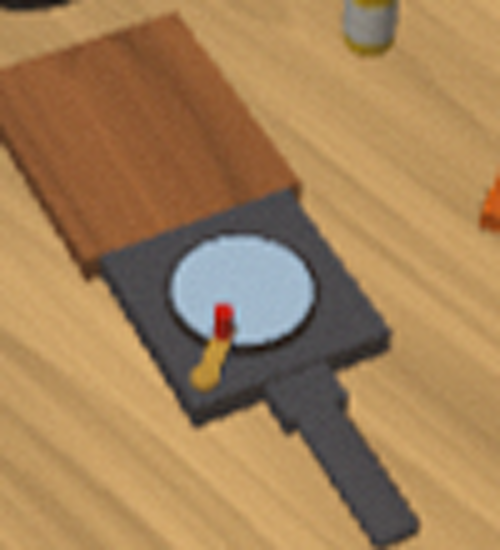

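View pics/l_t.png

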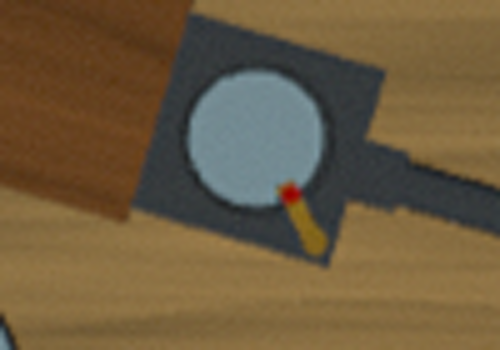

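View pics/full.png

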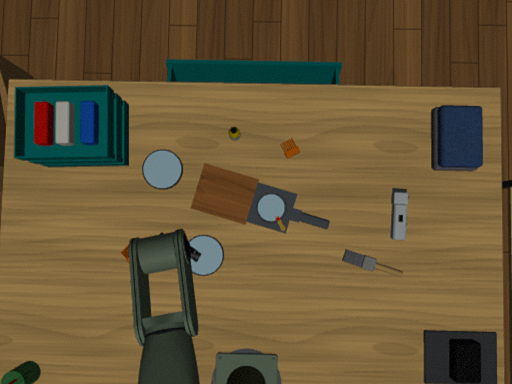

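```bash
python3 -c "
from bench import manip
print(manip.job_done())"
```

```text
the job is handed in; nothing more can be done
None
```

I pushed the glass along the block with the fingers 40 mm apart, so they cradled its rim, until it dropped into the recess. Then I closed the fingers and pushed the red post round until the clip met its stop, at about 9–11 N. I backed the arm well clear and handed in at about 22 s; no verdict was reported.

**Glass:** Before the clip was closed, both cameras put the glass flat with its top 1 mm above the frame. They agreed to about 0.5 mm, and it looked round in both (84 × 84 mm in the side view).

**Seat offset:** The glass measured about 2.7 mm from my estimate of the seat, slightly more than the 2.5 mm play. I take that as calibration error, and it is inside the 4 mm limit. After closing, the clip hid part of the glass, so the last circle fits were rougher; it looked unmoved in both views.

**Clip:** The last side view gives an angle of about 1.52 rad, against 1.58 rad while I was still pressing on the stop. The second reading came from a partly hidden post.

**Bystanders:** I did not measure them. In the last top view the clipper, the brush, the oil bottle and the comb beyond the mirror look unmoved. The left comb was mostly hidden by the arm, though the arm never went low near it.

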